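Release the locked disc tray of an unpowered reader with the release pin

TASK

The disc reader has lost power with its tray locked shut: take the red-handled release pin from the tool stand, push it gently down the small yellow-rimmed hole in the reader's top and feel for the hidden spring latch until it lets go and the tray springs out a little. Do not force the latch against its stop. Then stand the pin back in its place in the tool stand, draw the tray fully out by its pull, let go, and leave everything else as it is.

Things in the scene. Friction and masses are not known exactly. Their poses are not given: they have to be found in the camera images.
- reader: disc reader, fixed to the table: grey box 280 x 250 mm with a flat deck 150 mm above the table and a rounded hood over the whole width of its rear (from 26 mm before the origin backwards) that rises to 212 mm. Origin: centre of its underside. Its x axis points from the front to the rear, y towards the side with the hole, z up. The tray is in the front face, which lies 140 mm before the origin, on the robot's side
- hole (a point): middle of the mouth of the release hole, level with the deck, 95 mm before the reader's origin and 96 mm to its +y side. Upright round hole, 9 mm across with a 2.5 mm countersink, in a yellow square bush 30 mm wide and 12 mm deep; under it the housing is open down to the hidden latch. Axes as the reader's. A push of over 18 N by the pin anywhere on the reader is damage
- latch_middle (a point): a mark on the reader (does not move): point on the hole's axis 28 mm below the deck. The latch's flat strike pad, 13 mm across, lies hidden up to 12 mm above or below it, different on every reader. Pressed down it resists with 4 to 6 N, rising to 6 to 8 N; after 6 mm it frees the tray (a drop of 2 to 3 N is felt). 2 mm further is a solid stop; over 18 N is damage
- tray (a joint): how far the tray is out, m: 0 locked shut, about 0.020 after the latch has let go, 0.105 fully out against its stop. It slides level along the reader's -x axis, with about 1 N of friction; it stays where it is left
- tray_pull (a point): grip point of the tray's pull, moves with the tray: an upright black fin in the middle of the tray's pale face panel, 10 mm thick along y, standing out 36 mm (x) from the panel, 46 mm high; this point is in the fin's middle, 20 mm out from the panel, 18 mm under the fin's top and 22 mm below the deck's height. Axes as the reader's
- stand: grey tool stand, fixed: block 62 mm (x) x 160 mm (y) x 68 mm high with three upright round holes in a row along y at -50, 0 and +50 mm, each 9 mm across and 64 mm deep, with a 2 mm countersink. Origin: centre of its underside. The pin and two other tools stand in the holes, in any order
- pin_grip (a point): centre of the release pin's red handle: round, 16 mm across, 56 mm long (collar 18 mm across at its foot). z runs along the pin, up when it stands. The handle's foot lies 28 mm below this point and rests on the stand's top when the pin is in its hole. 60 g in all, more or less
- pin_tip (a point): the flat tip of the pin's steel shaft, 88 mm below pin_grip on the pin's axis; the shaft is 6 mm across and 60 mm long from the handle's foot. Axes as the pin_grip's
- driver_grip (a point): middle of the yellow handle (24 mm across, 52 mm long) of another tool in the stand, with the same shaft; stays there
- probe_grip (a point): middle of the slim blue handle (13 to 15 mm across, 54 mm long) of another tool in the stand, with the same shaft; stays there
- rack: green rack with capped sample tubes, fixed, 62 x 150 mm, 84 mm high over the caps; origin: centre of its underside
- cup: specimen cup with white lid, 52 mm across, 62 mm high; origin: centre of its underside
- scanner: dark grey hand scanner lying on its side, about 160 x 80 x 40 mm; origin on the table near its middle
- stapler: red stapler, 125 x 30 x 47 mm; origin: centre of its underside
- mouse: black computer mouse, 66 mm across, 34 mm high; origin: centre of its underside
- marker: blue marker pen lying, 120 mm long, 14 mm thick; origin: under its middle
There are look-alikes about, which are no part of the job. Of the things that look like the part that bears pin_grip, the smaller one is meant.

How it is judged:
By the outcome, as a careful person would: the job done as asked, in the order asked, and still so for the second after the job is handed in, with the robot touching nothing.
It also fails if it takes over 72 s, if anything falls off the work surface, if the arm or the gripper's body presses on something with over 40 N, if the wrist force passes 120 N, or if a joint passes its speed limit or range.

ROBOT

A 6-joint arm with a two-finger parallel gripper is mounted at the origin on the work surface. World frame = base frame: x ahead of the robot, y to its left, z up, the work surface at z = 0. Lengths are in m, angles in degrees, forces in N, time in s.
With the tool pointing down it reaches from about 0.35 to 0.875 m from the base axis. Payload 4.2 kg.
Tool frame: the origin (TCP) lies on the centre line of the jaws, within the pads' length; the fingertips stand 19 mm ahead of it and the grasp point (between the pads) is the TCP; z points along the fingers, y is the line along which they close (so a half turn about z gives the same grasp; the last joint's range is limited). The gripper opens to 87 mm and grips with 3 to 60 N. Pads are 19 mm wide; open, the fingers measure 117 mm over their backs; the gripper's body (75 mm by 190 mm) begins 51 mm behind the grasp point.
Start: joints at [85.462, 22.042, 0.453, 0, -68.411, -14.817], TCP at [0.207, 0.59, 0.221] pointing down, gripper open.
Joint ranges: [-179.83, 179.83], [-69.29, 118.12], [-61.27, 80.66], [-181.25, 117.63], [-171.15, -9.14], [-177.46, 177.46]. Speed limits (degrees/s): [159.86, 159.86, 180, 180, 180, 180].

INTERFACE

Orientations are given as a 3x3 rotation matrix whose columns are the frame's x, y, z axes.
In Python, from station import sense, capture, finish_job, search_frame, masks_of gives the robot as it stands.
- The arm moves only by the tool drive_tool, never from a script. Its argument "rows" is a list of rows, each a list of 7 numbers: the opening in per cent of the stroke, from 0 (shut) to 100 (fully open), then the shift along the world's x, y, z in mm, then the turn, a rotation vector about the world's x, y, z in rad. In form: [[fingers, dx, dy, dz, wx, wy, wz], ...]. A call has 1 to 5 rows; each row shifts and turns the commanded pose from where the row before left it; what a row does not reach is not made up. A row lasts 1/12 s, in which the tool goes at most 41.7 mm and 7.16 degrees, less where a joint would pass 70% of its speed; a pose out of reach is approached as far as the arm can. A call is refused whole if a number of a shift passes 41.7 or a number of a turn 0.125, either way. A call with a gripper value outside its range is refused whole. The fingers move at their own pace and stop on an object; the grip force is fixed at half the most. Time passes only in rows, so rows that do not move let the fingers close. It gives the time, the measured TCP pose, the force, the opening and the grip force at its end, in the units of the state.
- sense(): the state, without advancing time (a new reading comes with each control period).
- capture(name): name is "side" or "top" or "wrist"; returns a dict with "frame" (384x512x3 uint8, red, green, blue), "z_map" (384x512 float32, m along the optical axis (not along the pixel's ray), 0 where there is no reading), "fx", "fy", "cx", "cy" (pixels), "R" (3x3) and "t" (3): a world point X has camera coordinates R X + t; the wrist camera has in their place "T_tool_cam" (4x4, takes a point from camera to tool coordinates, whose origin is the TCP and whose axes are the flange's). Camera axes: x right, y down, z forward; pixel columns grow to the right and rows downward; lengths in m; the calibration is good to about 2 mm. A picture is of the moment at which its call begins: read the wrist's pose just before it.
- finish_job(): hands the job in; it is judged then, once.
Trained networks look in a picture, given as the dict that the camera call returned (one of the last four; its "shot" number tells which), for a name from the list of things; names that differ only in an ending like _2 or _b are one class to them, and where a whole thing is asked for, a point or a joint stands for the part that bears it (a point fixed in the world has none). Each returns a list of dicts, best first, with "p" (0 to 1); they miss things now and then, are a little off and sometimes report something else, mostly with a low value. They report only what shows in the picture. A call takes as long as a camera call. They do not tell look-alikes from the thing itself.
- search_frame(label, picture): "xy" ([column, row] in pixels, amid what is visible of it).
- masks_of(label, picture): "region" (384x512 bool, what is visible of it) and "xy" ([column, row] in pixels, amid what is visible of it).
The state is a dict: "time_s": time; "joints": joint angles; "joint_velocities": joint speeds; "effort": joint torques, N m; "tcp_pos": TCP position; "ee_rot": TCP orientation; "wrist_force": force on the tool from outside, world axes, zero at the start; "moment": the same for the moment, N m; "gripper_width": opening from 0.0 (shut) to 1.0 (fully open); "gripper_force": force on a finger pad.
Only numpy, scipy, OpenCV 4.12 (cv2) and the standard library are available. Lean on these libraries where they do the work, as an engineer would, in place of code of your own. Each camera call takes 0.05 s, during which the arm holds its last target. There are 200 camera calls.

## Working session

There is one attempt and no reset: what is moved stays moved. The work goes in short steps, Python scripts to look and compute and a tool call to move; the robot and the scene stay as the last step left them, time stands still between calls to the robot, and variables do not carry over. Pictures are saved under pics/ and viewed, at most 10 in all, crops included, and the job is handed in when it is done.

Besides the shell and the picture viewer there is one more tool, called after "Request:" as name([rows], argument=value, ...), one row to a line, values as JSON. drive_tool: Moves the arm, as the interface text tells. Its arguments: {"type":"object","properties":{"rows":{"type":"array"}},"required":["rows"]}

```bash
mkdir -p pics; ls; cat > h.py <<'E'
import numpy as np, cv2
from station import sense, capture, finish_job, search_frame, masks_of
def world(p, st=None):
    """per-pixel world points (384x512x3)"""
    z=p["z_map"].astype(float); v,u=np.mgrid[:z.shape[0],:z.shape[1]]
    c=np.stack([(u-p["cx"])/p["fx"]*z,(v-p["cy"])/p["fy"]*z,z],-1)
    if "R" in p: W=(c-np.array(p["t"]))@np.array(p["R"])
    else:
        T=np.array(p["T_tool_cam"]); W=c@T[:3,:3].T+T[:3,3]
        W=W@np.array(st["ee_rot"]).T+np.array(st["tcp_pos"])
    W[z==0]=np.nan
    return W
E
python3 - <<'E'
from h import *
s=sense(); print({k:np.round(v,3).tolist() for k,v in s.items()})
ims=[]
for n in("top","side"):
    p=capture(n); W=world(p); np.savez(f"{n}.npz",W=W,f=p["frame"]); ims.append(p["frame"])
    for l in("reader","hole","stand","pin_grip","driver_grip","probe_grip","tray_pull","rack","cup"):
        try:
            for d in masks_of(l,p)[:3]:
                m=d["region"]; w=W[m]; print(n,l,round(d["p"],2),np.round(d["xy"]),m.sum(),np.round(np.nanmedian(w,0),3),np.round(np.nanpercentile(w,97,axis=0),3))
        except Exception as e: print(n,l,e)
    cv2.imwrite(f"pics/{n}0.png",cv2.resize(p["frame"][...,::-1],(800,600)))
E
```

```text
pics
{'time_s': 0.0, 'joints': [85.462, 22.09, 0.381, -0.029, -68.41, -14.818], 'joint_velocities': [0.049, -0.032, 0.11, -0.04, 0.076, 0.109], 'effort': [0.001, -39.067, 18.74, 4.22, 0.011, -0.0], 'tcp_pos': [0.207, 0.589, 0.219], 'ee_rot': [[0.943, -0.332, -0.001], [-0.332, -0.943, -0.002], [0.0, 0.002, -1.0]], 'wrist_force': [0.752, 0.321, -0.558], 'moment': [0.013, 0.046, -0.031], 'gripper_force': 0.0, 'gripper_width': 1.002}
top reader 0.91 [233. 138.] 8910 [0.708 0.036 0.171] [0.845 0.153 0.213]
top hole 0.84 [234. 138.] 8827 [0.708 0.036 0.174] [0.844 0.153 0.213]
top pin_grip 0.5 [154. 232.] 51 [0.448 0.263 0.113] [0.454 0.273 0.127]
top pin_grip 0.46 [164. 267.] 77 [0.348 0.242 0.132] [0.356 0.252 0.153]
top driver_grip 0.61 [139. 228.] 74 [0.46  0.311 0.116] [0.469 0.335 0.123]
top probe_grip 0.24 [154. 233.] 39 [0.448 0.263 0.114] [0.454 0.271 0.128]
top tray_pull 0.58 [345. 225.] 1006 [ 0.463 -0.303  0.046] [ 0.498 -0.234  0.086]
top tray_pull 0.57 [240. 187.] 196 [0.581 0.026 0.127] [0.589 0.097 0.147]
top rack 0.79 [342. 224.] 965 [ 0.463 -0.302  0.046] [ 0.498 -0.234  
[... 447 characters left out ...]
3 0.07 ]
side pin_grip 0.46 [254. 287.] 165 [0.444 0.276 0.102] [0.453 0.279 0.126]
side driver_grip 0.61 [241. 307.] 210 [0.456 0.327 0.105] [0.466 0.331 0.122]
side probe_grip 0.45 [285. 226.] 148 [ 0.459 -0.07   0.012] [ 0.505 -0.062  0.016]
side probe_grip 0.42 [181. 212.] 11003 [0.7   0.143 0.15 ] [0.837 0.172 0.212]
side probe_grip 0.16 [254. 286.] 160 [0.443 0.276 0.102] [0.451 0.279 0.125]
side tray_pull 0.92 [232. 211.] 442 [0.575 0.035 0.122] [0.587 0.118 0.146]
side rack 0.63 [296. 185.] 753 [ 0.454 -0.272  0.044] [ 0.5   -0.227  0.084]
side rack 0.51 [233. 212.] 406 [0.574 0.036 0.122] [0.584 0.119 0.146]
side cup 0.48 [252. 168.] 228 [ 0.627 -0.36   0.037] [ 0.653 -0.351  0.064]
```

View pics/top0.png

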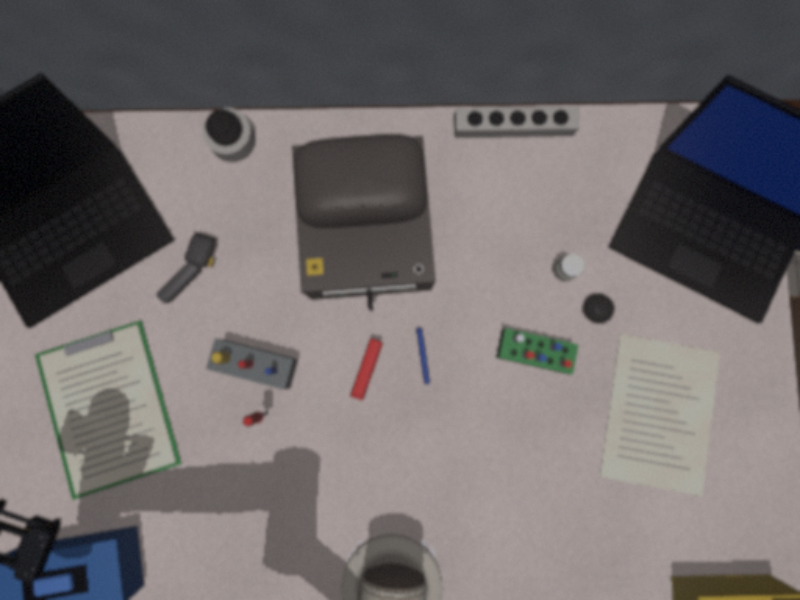

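View pics/side0.png

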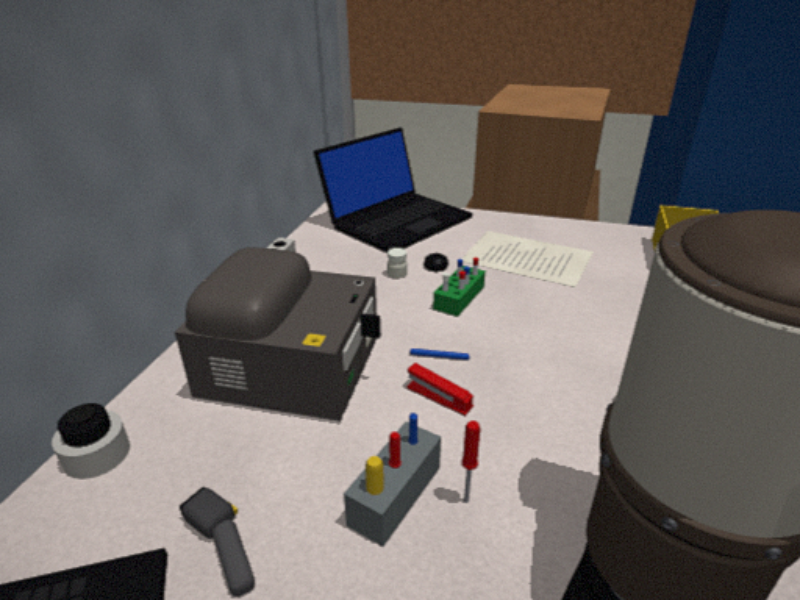

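The pin candidates are the red handle in the stand's middle hole, at top (246,364) and side (395,450), and the larger red screwdriver standing apart in front of the stand, at top (255,418) and side (471,455). The one in the stand is smaller and stands in a stand hole, so it fits. The yellow bush is at top (314,267) and the tray fin at top (370,300). I'll confirm with a crop and measure.

```bash
cat >> h.py <<'E'
def fit_rect(pts):
    (c,wh,a)=cv2.minAreaRect((pts[:,:2]*1000).astype(np.float32)); return np.round(c,1),np.round(wh,1),round(a,2)
E
python3 - <<'E'
from h import *
for n in("top","side"):
    d=np.load(n+".npz"); W=d["W"]; f=d["f"]; hsv=cv2.cvtColor(f,cv2.COLOR_RGB2HSV); H,S,V=cv2.split(hsv)
    x,y,z=np.moveaxis(W,-1,0)
    deck=(abs(z-.15)<.004)&(x>.5)&(x<.75)&(abs(y)<.25); print(n,"deck",fit_rect(W[deck]))
    st=(abs(z-.068)<.004)&(x>.35)&(x<.55)&(y>.15)&(y<.4); print("stand",fit_rect(W[st]))
    yl=(H>18)&(H<35)&(S>110)&(z>.13)&(z<.16)&(y>0)&(x>.5); print("bush",yl.sum(),np.round(np.nanmedian(W[yl],0),4),fit_rect(W[yl]))
    red=((H<8)|(H>172))&(S>120)&(z>.085)&(y>.15)&(y<.4)&(x<.55)
    k,L,stt,c=cv2.connectedComponentsWithStats(red.astype(np.uint8))
    for i in range(1,k):
        if stt[i,4]>8: w=W[L==i]; print("red",c[i].round(),stt[i,4],w.mean(0).round(4),w.min(0).round(4),w.max(0).round(4))
    fin=(V<60)&(z>.1)&(z<.147)&(x>.5)&(x<.575)&(abs(y)<.1)
    print("fin",fin.sum(),np.round(np.nanmedian(W[fin],0),4),np.nanmin(W[fin],0),np.nanmax(W[fin],0))
f=np.load("side.npz")["f"]; cv2.imwrite("pics/crop.png",cv2.resize(f[255:345,205:325,::-1],(720,540),interpolation=cv2.INTER_CUBIC))
E
```

```text
top deck (array([644.6,  33.9]), array([195. , 252.9]), 2.35)
stand (array([447. , 268.3]), array([160.9,  62.3]), 74.21)
bush 111 [0.6236 0.1285 0.1502] (array([747.7, 391. ]), array([616.8,  35.7]), 64.68)
red [155. 233.] 19 [0.4462 0.2658 0.1215] [0.4421 0.2595 0.1039] [0.4509 0.2718 0.1283]
red [159. 269.] 30 [0.3454 0.2459 0.1504] [0.3391 0.2386 0.1325] [0.3511 0.2543 0.1542]
fin 13 [0.5644 0.0282 0.1451] [0.55017901 0.02351436 0.11598627] [0.57373144 0.03117018 0.14622123]
side deck (array([640.5,  41.3]), array([276.3, 189. ]), 83.84)
stand (array([444.9, 270.4]), array([161.8,  63.7]), 74.51)
bush 101 [0.6243 0.1276 0.1504] (array([600.7,  86.4]), array([137.9,  39.8]), 61.51)
red [301. 284.] 244 [0.3438 0.2577 0.1251] [0.3342 0.2436 0.0856] [0.3537 0.2632 0.1553]
red [252. 285.] 99 [0.4441 0.2756 0.1096] [0.4382 0.2653 0.0862] [0.4506 0.2793 0.1263]
fin 148 [0.5598 0.0344 0.1275] [0.54475591 0.02740014 0.10019978] [0.57479059 0.0377782  0.14693963]
```

View pics/crop.png

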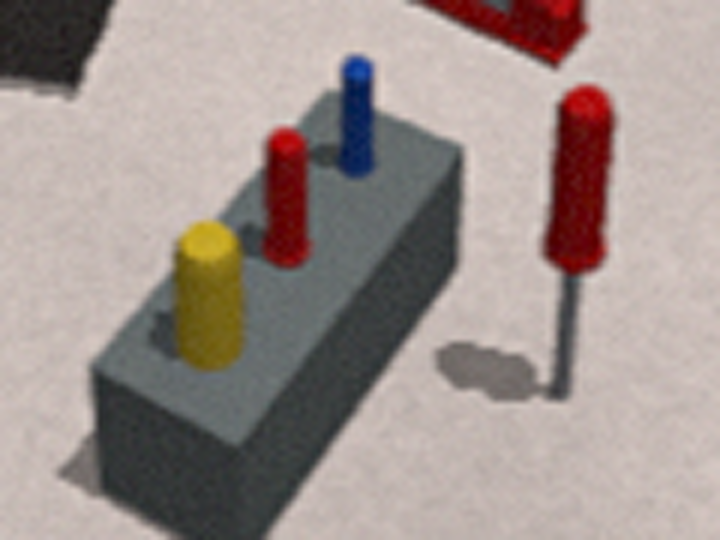

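The crop confirms it. The small red handle in the stand's middle hole, at crop (287,200), is the release pin. The red tool at (580,180) is larger, has a bare shaft and stands outside the stand. Next I move above the pin with the jaws turned about 39° off the row, clear of all neighbours, and take a wrist view.

Request:
drive_tool([
  [100,24,-32,4,0,0,0.073],
  [100,24,-32,4,0,0,0.073],
  [100,24,-32,4,0,0,0.073],
  [100,24,-32,4,0,0,0.073],
  [100,24,-32,4,0,0,0.073],
])

```text
time_s: 1.42
tcp_pos: [0.3278, 0.4281, 0.2409]
ee_rot: [[1.0, 0.032, 0.0], [0.032, -1.0, 0.0], [0.0, -0.0, -1.0]]
wrist_force: [0.6, -0.4, 0.0]
gripper_width: 0.998
gripper_force: 0.0
```

Request:
drive_tool([
  [100,24,-32,3,0,0,0.073],
  [100,24,-32,3,0,0,0.073],
  [100,24,-32,3,0,0,0.073],
  [100,24,-32,3,0,0,0.073],
  [100,23,-32,3,0,0,0.073],
])

```text
time_s: 1.83
tcp_pos: [0.447, 0.268, 0.2561]
ee_rot: [[0.923, 0.386, 0.001], [0.386, -0.923, 0.001], [0.001, -0.0, -1.0]]
wrist_force: [0.4, 1.1, -0.4]
gripper_width: 0.999
gripper_force: 0.0
```

Request:
drive_tool([
  [55,0,0,0,0,0,0],
  [55,0,0,0,0,0,0],
  [55,0,0,0,0,0,0],
])

```text
time_s: 2.08
tcp_pos: [0.4461, 0.2696, 0.2555]
ee_rot: [[0.925, 0.381, -0.0], [0.381, -0.925, 0.0], [0.0, -0.0, -1.0]]
wrist_force: [-0.6, -0.1, -0.4]
gripper_width: 0.855
gripper_force: 0.0
```

```bash
cat > w.py <<'E'
from h import *
import sys
s=sense(); p=capture("wrist"); W=world(p,s); f=p["frame"]; np.savez("w.npz",W=W,f=f)
print(round(s["time_s"],2),np.round(s["tcp_pos"],4),np.round(s["ee_rot"],3).tolist(),np.round(s["wrist_force"],2),round(s["gripper_width"],3))
H,S,V=cv2.split(cv2.cvtColor(f,cv2.COLOR_RGB2HSV)); x,y,z=np.moveaxis(W,-1,0)
def comps(m,name,mn=30):
    k,L,st,c=cv2.connectedComponentsWithStats(m.astype(np.uint8))
    for i in range(1,k):
        if st[i,4]>mn: w=W[L==i]; print(name,c[i].round(),st[i,4],"med",np.nanmedian(w,0).round(4),"min",np.nanmin(w,0).round(4),"max",np.nanmax(w,0).round(4))
comps(((H<8)|(H>172))&(S>120)&(z>.06),"red"); comps((H>20)&(H<33)&(S>120)&(z>.06),"yel"); comps((H>105)&(H<125)&(S>130)&(z>.06),"blue")
cv2.imwrite(f"pics/{sys.argv[1]}.png",f[...,::-1])
E
python3 w.py w1; python3 - <<'E'
from h import *
d=np.load("w.npz");W=d["W"]; z=W[...,2]
m=(abs(z-.068)<.005)&(W[...,1]>.15); print(fit_rect(W[m]))
E
```

```text
2.08 [0.4461 0.2696 0.2555] [[0.925, 0.381, -0.0], [0.381, -0.925, 0.0], [0.0, -0.0, -1.0]] [-0.58 -0.07 -0.35] 0.855
red [252. 174.] 271 med [0.4504 0.2722 0.1223] min [0.4398 0.2638 0.0701] max [0.4552 0.2797 0.1279]
red [237. 246.] 253 med [0.3537 0.2537 0.1022] min [0.3454 0.2409 0.0815] max [0.3562 0.2621 0.1255]
yel [472.  67.] 1263 med [0.625  0.1292 0.1522] min [0.6076 0.1087 0.1084] max [0.6396 0.147  0.1547]
yel [218. 148.] 436 med [0.4639 0.318  0.1211] min [0.4506 0.3075 0.0696] max [0.4716 0.3299 0.1248]
blue [284. 198.] 206 med [0.4362 0.2251 0.1136] min [0.4281 0.2171 0.0708] max [0.4399 0.2296 0.1249]
(array([519.9, 206.5]), array([170. , 321.5]), 48.82)
```

View pics/w1.png

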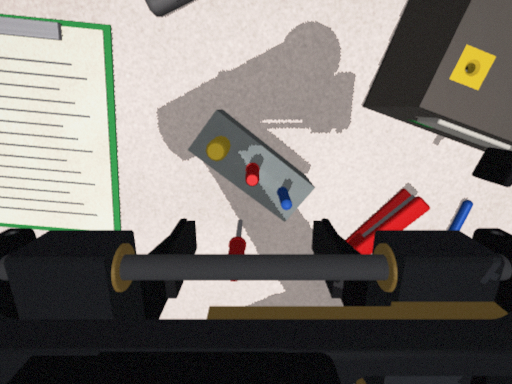

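The wrist view shows the pin's red handle at (252,174), between the yellow driver at (218,148) and the blue probe at (284,198). The bush is at (472,67). I'll refine the pin axis.

```bash
python3 - <<'E'
from h import *
for n in("w","top"):
    d=np.load(n+".npz");W=d["W"];f=d["f"]; x,y,z=np.moveaxis(W,-1,0)
    m=(abs(z-.069)<.005)&(x>.36)&(x<.52)&(y>.17)&(y<.37); print(n,"stand",fit_rect(W[m]),np.median(z[m]))
    H,S,V=cv2.split(cv2.cvtColor(f,cv2.COLOR_RGB2HSV)); r=((H<8)|(H>172))&(S>120)&(x>.42)&(x<.48)&(y>.2)&(y<.32)
    for lo in(.122,.124):
        t=r&(z>lo); print(t.sum(),W[t].mean(0).round(4))
    b=(abs(z-.151)<.004)&(abs(x-.624)<.02)&(abs(y-.1285)<.02)&(H>18)&(H<35)&(S>100); print("bush",fit_rect(W[b]),W[b].mean(0))
E
```

```text
w stand (array([445.9, 271.1]), array([160.1,  62.4]), 74.29) 0.07035165035918532
351 [0.4568 0.2794 0.2686]
329 [0.4573 0.2799 0.2783]
bush (array([623.8, 130.6]), array([31.6, 32.5]), 3.56) [0.6241503  0.13048929 0.15210754]
top stand (array([447. , 268.3]), array([160.9,  62.3]), 74.21) 0.06784664297268597
10 [0.4457 0.2677 0.1248]
5 [0.4463 0.2688 0.126 ]
bush (array([622.6, 128.6]), array([32.7, 29.7]), 0.35) [0.62316367 0.128778   0.15049051]
```

Request:
drive_tool([
  [55,0,0,-36,0,0,0],
  [55,0,0,-36,0,0,0],
  [55,0,0,-36,0,0,0],
  [55,0,0,-28,0,0,0],
  [55,0,0,-15,0,0,0],
])

```text
time_s: 2.55
tcp_pos: [0.4434, 0.2694, 0.1008]
ee_rot: [[0.923, 0.384, -0.005], [0.384, -0.923, -0.004], [-0.006, 0.002, -1.0]]
wrist_force: [-0.4, -0.3, 0.0]
gripper_width: 0.558
gripper_force: 0.0
```

Request:
drive_tool([
  [10,0,0,0,0,0,0],
  [10,0,0,0,0,0,0],
  [5,0,0,0,0,0,0],
  [5,0,0,0,0,0,0],
  [5,0,0,0,0,0,0],
])

```text
time_s: 2.97
tcp_pos: [0.4467, 0.2707, 0.1061]
ee_rot: [[0.924, 0.383, 0.002], [0.383, -0.924, 0.002], [0.003, -0.001, -1.0]]
wrist_force: [0.8, -0.3, -0.5]
gripper_width: 0.258
gripper_force: 0.0
```

Request:
drive_tool([
  [5,0,0,0,0,0,0],
  [5,0,0,0,0,0,0],
])

```text
time_s: 3.13
tcp_pos: [0.4467, 0.2702, 0.1057]
ee_rot: [[0.924, 0.382, 0.002], [0.382, -0.924, 0.002], [0.002, -0.001, -1.0]]
wrist_force: [-0.4, 0.2, 1.8]
gripper_width: 0.168
gripper_force: 30.0
```

Request:
drive_tool([
  [5,0,0,4,0,0,0],
  [5,0,0,10,0,0,0],
  [5,0,0,16,0,0,0],
  [5,0,0,20,0,0,0],
  [5,0,0,20,0,0,0],
])

```text
time_s: 3.55
tcp_pos: [0.4459, 0.2693, 0.1758]
ee_rot: [[0.924, 0.382, -0.001], [0.382, -0.924, -0.001], [-0.001, 0.0, -1.0]]
wrist_force: [-0.9, -0.6, -1.3]
gripper_width: 0.171
gripper_force: 30.0
```

Request:
drive_tool([
  [5,0,0,25,0,0,0],
  [5,0,0,25,0,0,0],
  [5,0,0,25,0,0,0],
  [5,0,0,20,0,0,0],
  [5,0,0,5,0,0,0],
])

```text
time_s: 3.97
tcp_pos: [0.4475, 0.2704, 0.2793]
ee_rot: [[0.924, 0.382, 0.006], [0.382, -0.924, 0.005], [0.008, -0.002, -1.0]]
wrist_force: [1.1, 0.1, -0.9]
gripper_width: 0.17
gripper_force: 30.0
```

Request:
drive_tool([
  [5,0,0,0,0,0,0],
  [5,0,0,0,0,0,0],
])

```text
time_s: 4.13
tcp_pos: [0.4454, 0.2692, 0.2737]
ee_rot: [[0.924, 0.382, -0.002], [0.382, -0.924, -0.001], [-0.002, -0.0, -1.0]]
wrist_force: [0.1, -0.9, -1.7]
gripper_width: 0.17
gripper_force: 30.0
```

```bash
python3 w.py w2; python3 - <<'E'
from h import *
d=np.load("w.npz");W=d["W"];f=d["f"];x,y,z=np.moveaxis(W,-1,0)
m=(abs(z-.151)<.004)&(x>.5)&(x<.7)&(y>-.15)&(y<.2); print("deck",fit_rect(W[m]))
H,S,V=cv2.split(cv2.cvtColor(f,cv2.COLOR_RGB2HSV))
b=(abs(z-.151)<.004)&(abs(x-.624)<.025)&(abs(y-.1285)<.025)&(H>18)&(H<35)&(S>100); print("bush",fit_rect(W[b]),W[b].mean(0))
E
```

```text
4.13 [0.4454 0.2692 0.2737] [[0.924, 0.382, -0.002], [0.382, -0.924, -0.001], [-0.002, -0.0, -1.0]] [ 0.07 -0.88 -1.69] 0.17
red [253. 229.] 1190 med [0.4509 0.2703 0.2846] min [0.3504 0.2433 0.1246] max [0.4573 0.2778 0.3023]
yel [458.  69.] 1109 med [0.6251 0.1294 0.1522] min [0.6075 0.1077 0.1081] max [0.6401 0.1469 0.1553]
yel [220. 145.] 394 med [0.4636 0.3179 0.1212] min [0.4503 0.3074 0.069 ] max [0.4716 0.33   0.1241]
blue [283. 193.] 178 med [0.4363 0.2251 0.1131] min [0.4276 0.209  0.0698] max [0.4398 0.2295 0.1255]
deck (array([598.1, 109.4]), array([185.3, 101. ]), 38.34)
bush (array([623.7, 130.5]), array([31.4, 31.8]), 3.49) [0.6242002  0.13051512 0.15214474]
```

View pics/w2.png

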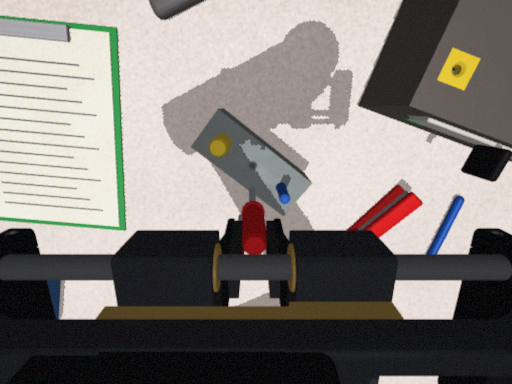

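The pin is held and its stand hole shows empty at (252,165). The bush, with its dark hole, is at (458,69). I'm moving over it.

Request:
drive_tool([
  [5,12,-10,0,0,0,0],
  [5,24,-19,0,0,0,0],
  [5,28,-22,0,0,0,0],
  [5,28,-22,0,0,0,0],
  [5,28,-22,0,0,0,0],
])

```text
time_s: 4.6
tcp_pos: [0.5663, 0.1734, 0.2724]
ee_rot: [[0.924, 0.383, -0.004], [0.383, -0.924, -0.002], [-0.004, 0.0, -1.0]]
wrist_force: [0.7, 0.7, -0.1]
gripper_width: 0.17
gripper_force: 30.0
```

Request:
drive_tool([
  [5,26,-20,0,0,0,0],
  [5,18,-14,0,0,0,0],
  [5,10,-8,0,0,0,0],
  [5,4,-3.5,0,0,0,0],
  [5,0,0,0,0,0,0],
])

```text
time_s: 5.02
tcp_pos: [0.624, 0.1286, 0.2729]
ee_rot: [[0.925, 0.381, -0.003], [0.381, -0.925, -0.001], [-0.003, -0.0, -1.0]]
wrist_force: [-0.7, 0.2, -1.3]
gripper_width: 0.174
gripper_force: 30.0
```

Request:
drive_tool([
  [5,0,0,0,0,0,0],
  [5,0,0,0,0,0,0],
  [5,0,0,0,0,0,0],
])

```text
time_s: 5.27
tcp_pos: [0.6233, 0.1302, 0.275]
ee_rot: [[0.923, 0.384, 0.0], [0.384, -0.923, 0.0], [0.0, -0.0, -1.0]]
wrist_force: [0.4, 0.1, -0.8]
gripper_width: 0.172
gripper_force: 30.0
```

```bash
python3 w.py w3; python3 - <<'E'
from h import *
d=np.load("w.npz");W=d["W"];f=d["f"];x,y,z=np.moveaxis(W,-1,0)
H,S,V=cv2.split(cv2.cvtColor(f,cv2.COLOR_RGB2HSV))
b=(abs(z-.151)<.005)&(abs(x-.624)<.025)&(abs(y-.1285)<.025)&(H>18)&(H<35)&(S>100); print("bush",b.sum(),fit_rect(W[b]),W[b].mean(0))
m=(abs(x-.624)<.02)&(abs(y-.129)<.02)&(z>.156)&(z<.23)
print("shaft",m.sum())
for lo in np.arange(.16,.235,.01):
    q=m&(z>=lo)&(z<lo+.01)
    if q.sum(): print(round(lo,3),q.sum(),W[q].mean(0).round(4))
v,u=np.where(b); c=(int(u.mean()),int(v.mean())); print(c)
cv2.imwrite("pics/w3c.png",cv2.resize(f[max(0,c[1]-50):c[1]+70,c[0]-70:c[0]+70,::-1],(700,600),interpolation=cv2.INTER_CUBIC))
E
```

```text
5.27 [0.6233 0.1302 0.275 ] [[0.923, 0.384, 0.0], [0.384, -0.923, 0.0], [0.0, -0.0, -1.0]] [ 0.4   0.11 -0.84] 0.172
red [253. 229.] 1179 med [0.6288 0.1313 0.286 ] min [0.5816 0.098  0.1507] max [0.6352 0.1387 0.3036]
red [106. 305.] 174 med [0.354  0.2542 0.0934] min [0.3476 0.1747 0.0722] max [0.6316 0.2616 0.3796]
yel [253. 180.] 683 med [0.625  0.1318 0.1522] min [0.608  0.115  0.1229] max [0.6397 0.1464 0.1795]
yel [ 77. 228.] 646 med [0.4672 0.3148 0.1076] min [0.4524 0.3069 0.0694] max [0.4722 0.328  0.1242]
bush 687 (array([623.9, 130.6]), array([31. , 30.6]), 3.74) [0.62486249 0.13086285 0.15208746]
shaft 82
0.17 1 [0.6233 0.134  0.1795]
0.18 14 [0.625  0.1318 0.1859]
0.19 18 [0.625  0.1321 0.1949]
0.2 20 [0.6251 0.1319 0.2047]
0.21 25 [0.6251 0.1317 0.2149]
0.22 4 [0.6258 0.1313 0.2217]
(252, 180)
```

View pics/w3c.png

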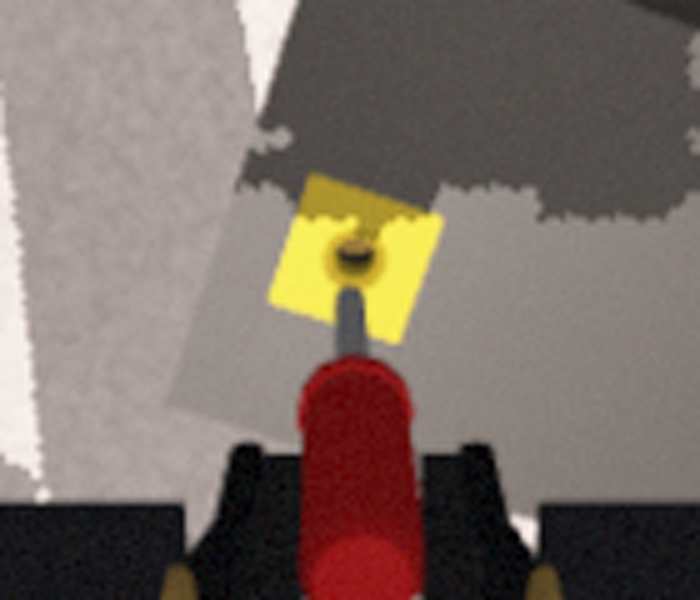

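Crop: the shaft tip is at (350,290) and the dark hole mouth at (355,257), so they are nearly aligned. I need about +1.2 mm in x. I'll shift, then descend gently.

Request:
drive_tool([
  [5,1.2,-0.2,-5,0,0,0],
  [5,0,0,-8,0,0,0],
  [5,0,0,-5,0,0,0],
  [5,0,0,-2,0,0,0],
  [5,0,0,0,0,0,0],
])

```text
time_s: 5.73
tcp_pos: [0.6248, 0.1288, 0.2532]
ee_rot: [[0.924, 0.382, -0.002], [0.382, -0.924, -0.001], [-0.002, -0.0, -1.0]]
wrist_force: [0.7, -0.8, -0.9]
gripper_width: 0.168
gripper_force: 30.0
```

Request:
drive_tool([
  [5,0,0,-2,0,0,0],
  [5,0,0,-2,0,0,0],
  [5,0,0,-2,0,0,0],
  [5,0,0,0,0,0,0],
])

```text
time_s: 6.07
tcp_pos: [0.6251, 0.1289, 0.2481]
ee_rot: [[0.924, 0.382, -0.001], [0.382, -0.924, -0.0], [-0.001, -0.0, -1.0]]
wrist_force: [0.1, -0.2, -1.2]
gripper_width: 0.17
gripper_force: 30.0
```

Request:
drive_tool([
  [5,0,0,-1,0,0,0],
  [5,0,0,-1,0,0,0],
  [5,0,0,-1,0,0,0],
  [5,0,0,0,0,0,0],
])

```text
time_s: 6.4
tcp_pos: [0.6252, 0.1289, 0.2453]
ee_rot: [[0.924, 0.382, -0.0], [0.382, -0.924, -0.0], [-0.0, -0.0, -1.0]]
wrist_force: [-0.4, -0.0, -0.4]
gripper_width: 0.168
gripper_force: 30.0
```

Request:
drive_tool([
  [5,0,0,-1,0,0,0],
  [5,0,0,-1,0,0,0],
  [5,0,0,-1,0,0,0],
  [5,0,0,0,0,0,0],
])

```text
time_s: 6.73
tcp_pos: [0.6252, 0.129, 0.2423]
ee_rot: [[0.924, 0.382, -0.0], [0.382, -0.924, -0.0], [-0.0, -0.0, -1.0]]
wrist_force: [0.3, -0.6, -0.0]
gripper_width: 0.169
gripper_force: 30.0
```

Request:
drive_tool([
  [5,0,0,-1,0,0,0],
  [5,0,0,-1,0,0,0],
  [5,0,0,-1,0,0,0],
  [5,0,0,0,0,0,0],
])

```text
time_s: 7.07
tcp_pos: [0.6252, 0.129, 0.2392]
ee_rot: [[0.924, 0.382, -0.001], [0.382, -0.924, -0.0], [-0.001, -0.0, -1.0]]
wrist_force: [0.1, -0.4, -0.5]
gripper_width: 0.171
gripper_force: 30.0
```

Request:
drive_tool([
  [5,0,0,-1,0,0,0],
  [5,0,0,-1,0,0,0],
  [5,0,0,-1,0,0,0],
  [5,0,0,0,0,0,0],
])

```text
time_s: 7.4
tcp_pos: [0.6252, 0.129, 0.2362]
ee_rot: [[0.924, 0.382, -0.0], [0.382, -0.924, -0.0], [-0.0, -0.0, -1.0]]
wrist_force: [0.5, -0.5, -0.4]
gripper_width: 0.165
gripper_force: 30.0
```

Request:
drive_tool([
  [5,0,0,-1,0,0,0],
  [5,0,0,-1,0,0,0],
  [5,0,0,0,0,0,0],
])

```text
time_s: 7.65
tcp_pos: [0.6252, 0.129, 0.2343]
ee_rot: [[0.924, 0.382, -0.0], [0.382, -0.924, -0.0], [-0.0, -0.0, -1.0]]
wrist_force: [0.3, 0.4, 0.1]
gripper_width: 0.174
gripper_force: 30.0
```

Request:
drive_tool([
  [5,0,0,-1,0,0,0],
  [5,0,0,-1,0,0,0],
  [5,0,0,0,0,0,0],
])

```text
time_s: 7.9
tcp_pos: [0.6252, 0.1289, 0.2323]
ee_rot: [[0.924, 0.382, -0.0], [0.382, -0.924, -0.0], [-0.0, -0.0, -1.0]]
wrist_force: [0.2, 0.1, 0.8]
gripper_width: 0.17
gripper_force: 30.0
```

Request:
drive_tool([
  [5,0,0,-1,0,0,0],
  [5,0,0,-1,0,0,0],
  [5,0,0,0,0,0,0],
])

```text
time_s: 8.15
tcp_pos: [0.6252, 0.129, 0.2303]
ee_rot: [[0.924, 0.382, -0.0], [0.382, -0.924, -0.0], [-0.0, -0.0, -1.0]]
wrist_force: [1.3, -0.9, -0.6]
gripper_width: 0.17
gripper_force: 30.0
```

Still free, with the tip about 17 mm below the deck.

Request:
drive_tool([
  [5,0,0,-1,0,0,0],
  [5,0,0,-1,0,0,0],
  [5,0,0,0,0,0,0],
])

```text
time_s: 8.4
tcp_pos: [0.6252, 0.1289, 0.2283]
ee_rot: [[0.924, 0.382, -0.0], [0.382, -0.924, -0.0], [-0.0, -0.0, -1.0]]
wrist_force: [1.0, 0.4, -0.6]
gripper_width: 0.167
gripper_force: 30.0
```

Request:
drive_tool([
  [5,0,0,-1,0,0,0],
  [5,0,0,-1,0,0,0],
  [5,0,0,0,0,0,0],
])

```text
time_s: 8.65
tcp_pos: [0.6252, 0.129, 0.2263]
ee_rot: [[0.924, 0.382, -0.0], [0.382, -0.924, -0.0], [-0.0, -0.0, -1.0]]
wrist_force: [-1.0, -0.2, -1.1]
gripper_width: 0.167
gripper_force: 30.0
```

Request:
drive_tool([
  [5,0,0,-1,0,0,0],
  [5,0,0,0,0,0,0],
])

```text
time_s: 8.82
tcp_pos: [0.6252, 0.129, 0.2254]
ee_rot: [[0.924, 0.382, -0.0], [0.382, -0.924, -0.0], [-0.0, -0.0, -1.0]]
wrist_force: [-1.0, -0.5, -1.4]
gripper_width: 0.168
gripper_force: 30.0
```

Request:
drive_tool([
  [5,0,0,-1,0,0,0],
  [5,0,0,-1,0,0,0],
  [5,0,0,0,0,0,0],
])

```text
time_s: 9.07
tcp_pos: [0.6252, 0.129, 0.2232]
ee_rot: [[0.924, 0.382, -0.0], [0.382, -0.924, -0.0], [-0.0, -0.0, -1.0]]
wrist_force: [0.3, 0.6, -1.4]
gripper_width: 0.172
gripper_force: 30.0
```

Request:
drive_tool([
  [5,0,0,-1,0,0,0],
  [5,0,0,-1,0,0,0],
  [5,0,0,0,0,0,0],
])

```text
time_s: 9.32
tcp_pos: [0.6252, 0.129, 0.2213]
ee_rot: [[0.924, 0.382, -0.0], [0.382, -0.924, -0.0], [-0.0, -0.0, -1.0]]
wrist_force: [-0.4, -0.6, 0.2]
gripper_width: 0.166
gripper_force: 30.0
```

Request:
drive_tool([
  [5,0,0,-1,0,0,0],
  [5,0,0,0,0,0,0],
])

```text
time_s: 9.48
tcp_pos: [0.6252, 0.129, 0.2204]
ee_rot: [[0.924, 0.382, -0.0], [0.382, -0.924, -0.0], [-0.0, -0.0, -1.0]]
wrist_force: [-1.0, 0.8, -0.8]
gripper_width: 0.163
gripper_force: 30.0
```

Request:
drive_tool([
  [5,0,0,-1,0,0,0],
  [5,0,0,-1,0,0,0],
  [5,0,0,0,0,0,0],
])

```text
time_s: 9.73
tcp_pos: [0.6252, 0.129, 0.2183]
ee_rot: [[0.924, 0.382, -0.0], [0.382, -0.924, -0.0], [-0.0, -0.0, -1.0]]
wrist_force: [-0.1, 0.4, 0.2]
gripper_width: 0.173
gripper_force: 30.0
```

Request:
drive_tool([
  [5,0,0,-1,0,0,0],
  [5,0,0,-1,0,0,0],
  [5,0,0,0,0,0,0],
])

```text
time_s: 9.98
tcp_pos: [0.626, 0.1291, 0.2178]
ee_rot: [[0.924, 0.383, 0.002], [0.383, -0.924, 0.0], [0.002, 0.001, -1.0]]
wrist_force: [-0.8, 0.5, 4.5]
gripper_width: 0.172
gripper_force: 30.0
```

Request:
drive_tool([
  [5,0,0,-1,0,0,0],
  [5,0,0,0,0,0,0],
])

```text
time_s: 10.15
tcp_pos: [0.6259, 0.1291, 0.2168]
ee_rot: [[0.924, 0.383, 0.002], [0.383, -0.924, 0.0], [0.002, 0.001, -1.0]]
wrist_force: [0.0, 0.4, 5.8]
gripper_width: 0.171
gripper_force: 30.0
```

Contact at about 5 N near TCP z 0.218. I'm pressing on in 1 mm steps; release is expected near 0.212.

Request:
drive_tool([
  [5,0,0,-1,0,0,0],
  [5,0,0,0,0,0,0],
])

```text
time_s: 10.32
tcp_pos: [0.626, 0.1291, 0.216]
ee_rot: [[0.924, 0.383, 0.003], [0.383, -0.924, 0.0], [0.003, 0.001, -1.0]]
wrist_force: [-0.6, 0.6, 5.1]
gripper_width: 0.17
gripper_force: 30.0
```

Request:
drive_tool([
  [5,0,0,-1,0,0,0],
  [5,0,0,0,0,0,0],
])

```text
time_s: 10.48
tcp_pos: [0.626, 0.1291, 0.2151]
ee_rot: [[0.924, 0.383, 0.003], [0.383, -0.924, 0.001], [0.003, 0.001, -1.0]]
wrist_force: [-0.7, 0.7, 5.3]
gripper_width: 0.172
gripper_force: 30.0
```

Request:
drive_tool([
  [5,0,0,-1,0,0,0],
  [5,0,0,0,0,0,0],
])

```text
time_s: 10.65
tcp_pos: [0.6261, 0.1292, 0.2142]
ee_rot: [[0.924, 0.383, 0.003], [0.383, -0.924, 0.001], [0.003, 0.001, -1.0]]
wrist_force: [-0.7, -0.1, 6.1]
gripper_width: 0.168
gripper_force: 30.0
```

Request:
drive_tool([
  [5,0,0,-1,0,0,0],
  [5,0,0,0,0,0,0],
])

```text
time_s: 10.82
tcp_pos: [0.6261, 0.1292, 0.2133]
ee_rot: [[0.924, 0.383, 0.003], [0.383, -0.924, 0.001], [0.003, 0.001, -1.0]]
wrist_force: [-1.1, 0.9, 5.8]
gripper_width: 0.169
gripper_force: 30.0
```

Request:
drive_tool([
  [5,0,0,-0.7,0,0,0],
  [5,0,0,0,0,0,0],
])

```text
time_s: 10.98
tcp_pos: [0.6262, 0.1292, 0.2128]
ee_rot: [[0.924, 0.383, 0.003], [0.383, -0.924, 0.001], [0.003, 0.001, -1.0]]
wrist_force: [-1.6, 0.4, 6.6]
gripper_width: 0.169
gripper_force: 30.0
```

```bash
cat > fin.py <<'E'
from h import *
s=sense(); print(round(s["time_s"],2),np.round(s["tcp_pos"],4),np.round(s["wrist_force"],1))
p=capture("side"); W=world(p); f=p["frame"]; x,y,z=np.moveaxis(W,-1,0); V=f.max(-1)
fin=(V<60)&(z>.1)&(z<.147)&(x>.42)&(x<.575)&(abs(y-.03)<.05)
w=W[fin]; print("fin",fin.sum(),np.nanmedian(w,0).round(4),np.nanpercentile(w,3,axis=0).round(4),np.nanpercentile(w,97,axis=0).round(4))
np.savez("side1.npz",W=W,f=f)
E
python3 fin.py
```

```text
10.98 [0.6262 0.1292 0.2128] [-1.6  0.4  6.6]
fin 151 [0.5598 0.0342 0.1265] [0.5454 0.0313 0.1044] [0.574  0.0368 0.1466]
```

Not released yet. I'll continue in smaller steps.

Request:
drive_tool([
  [5,0,0,-0.6,0,0,0],
  [5,0,0,0,0,0,0],
])

```text
time_s: 11.2
tcp_pos: [0.6257, 0.1292, 0.2113]
ee_rot: [[0.924, 0.382, 0.002], [0.382, -0.924, 0.001], [0.002, 0.0, -1.0]]
wrist_force: [-0.9, -0.7, 3.5]
gripper_width: 0.168
gripper_force: 30.0
```

Request:
drive_tool([
  [5,0,0,-0.5,0,0,0],
  [5,0,0,0,0,0,0],
])

```text
time_s: 11.37
tcp_pos: [0.6254, 0.129, 0.2099]
ee_rot: [[0.924, 0.382, 0.0], [0.382, -0.924, 0.0], [0.0, 0.0, -1.0]]
wrist_force: [-0.7, 1.3, 4.1]
gripper_width: 0.17
gripper_force: 30.0
```

```bash
python3 fin.py
```

```text
11.37 [0.6254 0.129  0.2099] [-0.7  1.3  4.1]
fin 159 [0.5478 0.0337 0.1271] [0.5312 0.0298 0.1064] [0.5631 0.0365 0.1462]
```

The force dropped to 3.5 N and the fin moved out, so the latch has let go. I'm withdrawing straight up and going back above the stand.

Request:
drive_tool([
  [5,0,0,5,0,0,0],
  [5,0,0,12,0,0,0],
  [5,0,0,18,0,0,0],
  [5,0,0,20,0,0,0],
  [5,0,0,12,0,0,0],
])

```text
time_s: 11.83
tcp_pos: [0.6255, 0.1289, 0.2778]
ee_rot: [[0.924, 0.382, 0.0], [0.382, -0.924, -0.0], [0.0, 0.0, -1.0]]
wrist_force: [0.7, -0.4, -0.4]
gripper_width: 0.17
gripper_force: 30.0
```

Request:
drive_tool([
  [5,0,0,5,0,0,0],
  [5,-10,8,0,0,0,0],
  [5,-22,17,0,0,0,0],
  [5,-28,22,0,0,0,0],
  [5,-28,22,0,0,0,0],
])

```text
time_s: 12.25
tcp_pos: [0.5351, 0.1981, 0.2794]
ee_rot: [[0.925, 0.381, -0.004], [0.38, -0.925, -0.002], [-0.004, -0.0, -1.0]]
wrist_force: [0.6, 1.5, -1.0]
gripper_width: 0.17
gripper_force: 30.0
```

Request:
drive_tool([
  [5,-28,22,0,0,0,0],
  [5,-28,22,-3,0,0,0],
  [5,-20,16,-5,0,0,0],
  [5,-11,8.7,-5,0,0,0],
  [5,-4.2,3,-5,0,0,0],
])

```text
time_s: 12.67
tcp_pos: [0.4432, 0.2704, 0.2623]
ee_rot: [[0.923, 0.385, -0.002], [0.385, -0.923, -0.001], [-0.003, 0.0, -1.0]]
wrist_force: [0.0, -0.9, -0.3]
gripper_width: 0.17
gripper_force: 30.0
```

Request:
drive_tool([
  [5,0,0,-15,0,0,0],
  [5,0,0,-15,0,0,0],
  [5,0,0,-10,0,0,0],
  [5,0,0,0,0,0,0],
  [5,0,0,0,0,0,0],
])

```text
time_s: 13.08
tcp_pos: [0.4461, 0.2691, 0.2229]
ee_rot: [[0.924, 0.382, -0.001], [0.382, -0.924, -0.002], [-0.002, 0.001, -1.0]]
wrist_force: [-0.4, -1.0, -0.7]
gripper_width: 0.169
gripper_force: 30.0
```

```bash
python3 w.py w4; python3 fin.py; python3 - <<'E'
from h import *
d=np.load("w.npz");W=d["W"];f=d["f"];x,y,z=np.moveaxis(W,-1,0)
m=(abs(z-.069)<.005)&(x>.36)&(x<.52)&(y>.17)&(y<.37); print("stand",fit_rect(W[m]))
m=(abs(x-.446)<.02)&(abs(y-.27)<.02)&(z>.08)&(z<.23)
for lo in np.arange(.08,.2,.01):
    q=m&(z>=lo)&(z<lo+.01)
    if q.sum()>2: print(round(lo,3),q.sum(),W[q].mean(0).round(4))
cv2.imwrite("pics/w4c.png",cv2.resize(f[110:230,185:325,::-1],(700,600),interpolation=cv2.INTER_CUBIC))
E
```

```text
13.08 [0.4461 0.2691 0.2229] [[0.924, 0.382, -0.001], [0.382, -0.924, -0.002], [-0.002, 0.001, -1.0]] [-0.42 -0.96 -0.72] 0.169
red [253. 229.] 1172 med [0.4516 0.2701 0.2343] min [0.4088 0.2387 0.0707] max [0.4576 0.2776 0.2515]
yel [498.  62.] 1255 med [0.6219 0.134  0.1521] min [0.6072 0.099  0.0986] max [0.6446 0.147  0.1545]
yel [213. 152.] 562 med [0.464  0.3178 0.1208] min [0.4504 0.3073 0.0697] max [0.4717 0.33   0.1246]
blue [287. 207.] 269 med [0.4363 0.2254 0.1104] min [0.424  0.2053 0.0701] max [0.4396 0.2299 0.1246]
13.13 [0.4466 0.2695 0.2238] [ 0.2  0.1 -0.8]
fin 0 [nan nan nan] [nan nan nan] [nan nan nan]
stand (array([446. , 270.9]), array([160.5,  62.4]), 74.42)
0.13 17 [0.4476 0.2708 0.1345]
0.14 20 [0.4478 0.2706 0.1449]
0.15 22 [0.4478 0.2705 0.1553]
0.16 23 [0.448  0.2702 0.1649]
0.18 26 [0.4521 0.272  0.189 ]
0.19 135 [0.4515 0.2713 0.194 ]
  return np.nanmean(a, axis, out=out, keepdims=keepdims)
  return np.nanmean(a, axis, out=out, keepdims=keepdims)
```

View pics/w4c.png

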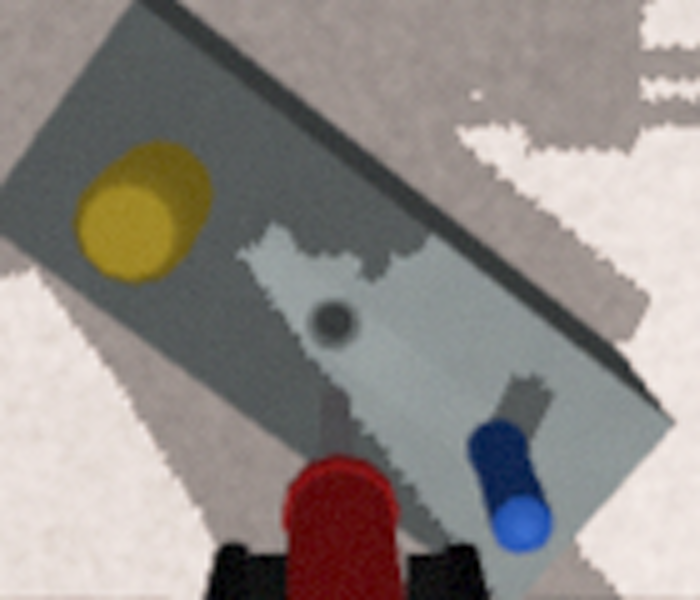

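Crop: the empty stand hole is at (335,323) and the shaft is in line with it at (335,395). I'll apply a small correction and lower gently. The latch release was already seen, and I'll check the tray again later because the arm blocked the side view.

Request:
drive_tool([
  [5,0.5,0.9,-10,0,0,0],
  [5,0,0,-14,0,0,0],
  [5,0,0,-12,0,0,0],
  [5,0,0,-6,0,0,0],
  [5,0,0,0,0,0,0],
])

```text
time_s: 13.6
tcp_pos: [0.446, 0.2699, 0.1802]
ee_rot: [[0.924, 0.382, -0.002], [0.382, -0.924, -0.002], [-0.003, 0.001, -1.0]]
wrist_force: [-0.2, -0.2, -1.2]
gripper_width: 0.176
gripper_force: 30.0
```

Request:
drive_tool([
  [5,0,0,-3,0,0,0],
  [5,0,0,-3,0,0,0],
  [5,0,0,-3,0,0,0],
  [5,0,0,-3,0,0,0],
  [5,0,0,0,0,0,0],
])

```text
time_s: 14.02
tcp_pos: [0.4463, 0.2704, 0.1693]
ee_rot: [[0.924, 0.382, -0.001], [0.382, -0.924, -0.0], [-0.001, 0.0, -1.0]]
wrist_force: [0.2, 0.6, -0.6]
gripper_width: 0.172
gripper_force: 30.0
```

Request:
drive_tool([
  [5,0,0,-2,0,0,0],
  [5,0,0,-2,0,0,0],
  [5,0,0,-2,0,0,0],
  [5,0,0,0,0,0,0],
])

```text
time_s: 14.35
tcp_pos: [0.4464, 0.2704, 0.1633]
ee_rot: [[0.924, 0.382, -0.001], [0.382, -0.924, -0.001], [-0.001, 0.0, -1.0]]
wrist_force: [0.7, -0.1, -0.8]
gripper_width: 0.171
gripper_force: 30.0
```

Request:
drive_tool([
  [5,0,0,-3,0,0,0],
  [5,0,0,-5,0,0,0],
  [5,0,0,-6,0,0,0],
  [5,0,0,-4,0,0,0],
  [5,0,0,0,0,0,0],
])

```text
time_s: 14.77
tcp_pos: [0.4459, 0.27, 0.1443]
ee_rot: [[0.924, 0.382, -0.002], [0.382, -0.924, -0.002], [-0.003, 0.001, -1.0]]
wrist_force: [-0.0, -0.7, 0.4]
gripper_width: 0.17
gripper_force: 30.0
```

Request:
drive_tool([
  [5,0,0,-6,0,0,0],
  [5,0,0,-8,0,0,0],
  [5,0,0,-8,0,0,0],
  [5,0,0,-6,0,0,0],
  [5,0,0,0,0,0,0],
])

```text
time_s: 15.18
tcp_pos: [0.4457, 0.2697, 0.1158]
ee_rot: [[0.924, 0.382, -0.003], [0.382, -0.924, -0.002], [-0.003, 0.001, -1.0]]
wrist_force: [-0.1, 0.7, -0.6]
gripper_width: 0.169
gripper_force: 30.0
```

Request:
drive_tool([
  [5,0,0,-4,0,0,0],
  [5,0,0,-3,0,0,0],
  [5,0,0,-2,0,0,0],
  [5,0,0,0,0,0,0],
])

```text
time_s: 15.52
tcp_pos: [0.4464, 0.2704, 0.1083]
ee_rot: [[0.924, 0.382, -0.001], [0.382, -0.924, -0.0], [-0.001, 0.0, -1.0]]
wrist_force: [-0.8, 0.5, -0.7]
gripper_width: 0.169
gripper_force: 30.0
```

Request:
drive_tool([
  [5,0,0,-1,0,0,0],
  [5,0,0,-0.7,0,0,0],
  [5,0,0,0,0,0,0],
  [5,0,0,0,0,0,0],
])

```text
time_s: 15.85
tcp_pos: [0.4466, 0.2706, 0.1072]
ee_rot: [[0.924, 0.382, 0.0], [0.382, -0.924, 0.0], [0.0, -0.0, -1.0]]
wrist_force: [-0.1, 0.4, -1.0]
gripper_width: 0.169
gripper_force: 30.0
```

Request:
drive_tool([
  [50,0,0,0,0,0,0],
  [50,0,0,0,0,0,0],
  [50,0,0,0,0,0,0],
  [50,0,0,0,0,0,0],
  [50,0,0,0,0,0,0],
])

```text
time_s: 16.27
tcp_pos: [0.4467, 0.2706, 0.1072]
ee_rot: [[0.924, 0.382, 0.0], [0.382, -0.924, 0.0], [0.0, -0.0, -1.0]]
wrist_force: [-0.0, -0.1, -0.3]
gripper_width: 0.449
gripper_force: 0.0
```

Request:
drive_tool([
  [50,0,0,10,0,0,0],
  [50,0,0,25,0,0,0],
  [50,0,0,35,0,0,0],
  [50,0,0,35,0,0,0],
  [50,0,0,30,0,0,0],
])

```text
time_s: 16.68
tcp_pos: [0.4469, 0.2706, 0.2454]
ee_rot: [[0.924, 0.382, 0.002], [0.382, -0.924, 0.001], [0.003, -0.001, -1.0]]
wrist_force: [1.0, 0.4, -0.6]
gripper_width: 0.501
gripper_force: 0.0
```

Request:
drive_tool([
  [50,0,0,20,0,0,0],
  [50,0,0,0,0,0,0],
  [50,0,0,0,0,0,0],
])

```text
time_s: 16.93
tcp_pos: [0.4469, 0.2709, 0.2641]
ee_rot: [[0.924, 0.382, 0.003], [0.382, -0.924, 0.003], [0.004, -0.002, -1.0]]
wrist_force: [-0.1, -0.5, -1.2]
gripper_width: 0.497
gripper_force: 0.0
```

```bash
python3 w.py w5; python3 fin.py; python3 - <<'E'
from h import *
d=np.load("side1.npz");W=d["W"];f=d["f"]; x,y,z=np.moveaxis(W,-1,0); H,S,V=cv2.split(cv2.cvtColor(f,cv2.COLOR_RGB2HSV))
r=((H<8)|(H>172))&(S>120)&(x>.42)&(x<.48)&(y>.2)&(y<.32); print("pin red side",r.sum(), W[r].min(0),W[r].max(0))
p=capture("top"); f=p["frame"]; cv2.imwrite("pics/top1.png",cv2.resize(f[120:280,120:330,::-1],(780,594),interpolation=cv2.INTER_CUBIC)); W=world(p); np.savez("top1.npz",W=W,f=f)
x,y,z=np.moveaxis(W,-1,0); V=f.max(-1)
fin=(V<60)&(z>.1)&(z<.15)&(x>.42)&(x<.565)&(abs(y-.03)<.03); print("fin top",fin.sum(),W[fin].min(0),W[fin].max(0),np.median(W[fin],0))
deck=(abs(z-.15)<.004)&(x>.55)&(x<.7)&(abs(y-.03)<.15); 
# side edges of deck for yaw: leftmost/rightmost per row
P=W[deck]; xs=np.arange(.59,.68,.006); L=[P[abs(P[:,0]-a)<.004][:,1] for a in xs]
print("yaw from edges",np.degrees(np.arctan(np.polyfit(xs,[q.max() for q in L],1)[0])),np.degrees(np.arctan(np.polyfit(xs,[q.min() for q in L],1)[0])),np.mean([(q.max()+q.min())/2 for q in L]))
E
```

```text
16.93 [0.4469 0.2709 0.2641] [[0.924, 0.382, 0.003], [0.382, -0.924, 0.003], [0.004, -0.002, -1.0]] [-0.14 -0.46 -1.22] 0.497
red [253. 174.] 252 med [0.4509 0.272  0.1231] min [0.4402 0.2629 0.07  ] max [0.4552 0.2791 0.1277]
red [238. 245.] 274 med [0.3536 0.254  0.105 ] min [0.3456 0.2412 0.0645] max [0.356  0.2624 0.1316]
yel [466.  70.] 1172 med [0.625  0.1293 0.1522] min [0.6075 0.1138 0.1403] max [0.6401 0.1474 0.1546]
yel [220. 148.] 410 med [0.4639 0.318  0.1213] min [0.4508 0.3075 0.0698] max [0.4714 0.3304 0.1246]
blue [285. 197.] 196 med [0.4362 0.2252 0.1118] min [0.425  0.2061 0.07  ] max [0.4395 0.2297 0.1248]
16.98 [0.4463 0.2704 0.2624] [ 1.2 -0.9 -1.2]
fin 1 [0.5573 0.0683 0.1084] [0.5573 0.0683 0.1084] [0.5573 0.0683 0.1084]
pin red side 184 [0.42013172 0.25808907 0.06719745] [0.47647085 0.31962903 0.44620976]
fin top 15 [0.52682667 0.02551083 0.14250074] [0.55578287 0.02864849 0.1489277 ] [0.54715965 0.02573657 0.14618404]
yaw from edges 3.6243301057817434 0.8942017558293853 0.032915126776401876
```

View pics/top1.png

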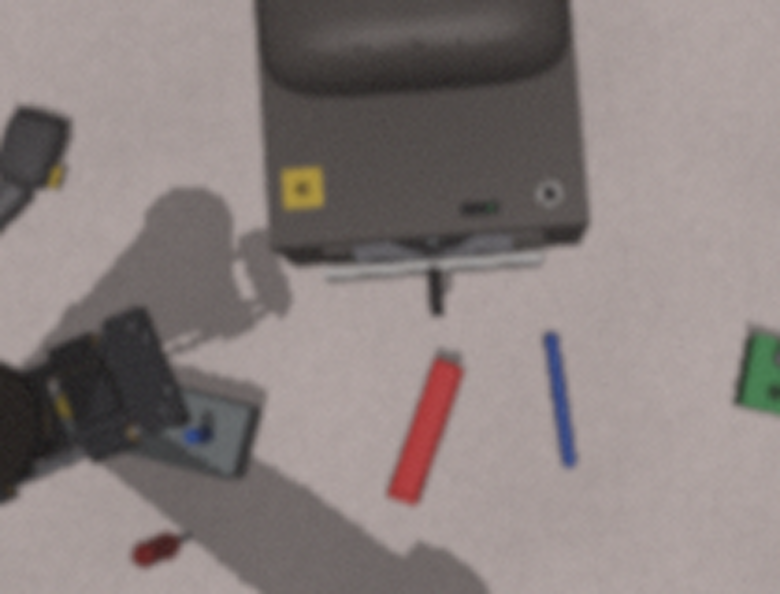

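The tray is out about 20 mm: its panel is at (435,268) and the fin at (436,292). The wrist view's red top matches the pin's original place, so it stands in its hole. Next is the pull: I rotate the jaws −0.33 rad so they close along the reader's y.

Request:
drive_tool([
  [60,5,-13,0,0,0,-0.066],
  [60,12,-30,0,0,0,-0.066],
  [60,14,-36,0,0,0,-0.066],
  [60,14,-36,0,0,0,-0.066],
  [60,14,-36,-5,0,0,-0.066],
])

```text
time_s: 17.5
tcp_pos: [0.5059, 0.1181, 0.2567]
ee_rot: [[0.998, 0.06, -0.0], [0.06, -0.998, -0.001], [-0.0, 0.001, -1.0]]
wrist_force: [0.3, 1.1, -0.4]
gripper_width: 0.599
gripper_force: 0.0
```

Request:
drive_tool([
  [60,14,-36,-10,0,0,0],
  [60,13,-30,-15,0,0,0],
  [60,8,-17,-15,0,0,0],
  [60,4.5,-8.4,-7,0,0,0],
  [60,0,0,0,0,0,0],
])

```text
time_s: 17.92
tcp_pos: [0.544, 0.0263, 0.2069]
ee_rot: [[0.998, 0.059, -0.006], [0.059, -0.998, -0.002], [-0.006, 0.002, -1.0]]
wrist_force: [-0.4, -0.0, 0.6]
gripper_width: 0.598
gripper_force: 0.0
```

Request:
drive_tool([
  [60,0,0,0,0,0,0],
  [60,0,0,0,0,0,0],
])

```text
time_s: 18.08
tcp_pos: [0.5452, 0.0291, 0.2106]
ee_rot: [[0.998, 0.063, 0.001], [0.063, -0.998, 0.0], [0.001, -0.0, -1.0]]
wrist_force: [0.0, -0.8, 0.1]
gripper_width: 0.602
gripper_force: 0.0
```

```bash
python3 w.py w6; python3 - <<'E'
from h import *
d=np.load("w.npz");W=d["W"];f=d["f"]; x,y,z=np.moveaxis(W,-1,0); V=f.max(-1)
m=(V<70)&(z>.11)&(z<.155)&(x>.5)&(x<.565)&(abs(y-.03)<.03); print("fin",m.sum(),np.median(W[m],0).round(4),W[m].min(0).round(4),W[m].max(0).round(4))
t=m&(z>.143); print("fin top",t.sum(),fit_rect(W[t]) if t.sum()>4 else "")
E
```

```text
18.08 [0.5452 0.0291 0.2106] [[0.998, 0.063, 0.001], [0.063, -0.998, 0.0], [0.001, -0.0, -1.0]] [ 0.02 -0.76  0.08] 0.602
red [250. 215.] 33 med [0.5288 0.0329 0.1472] min [0.5254 0.024  0.145 ] max [0.543  0.0337 0.1486]
red [ 47. 247.] 250 med [0.4516 0.2644 0.0817] min [0.4403 0.0885 0.0696] max [0.58   0.2749 0.3047]
yel [126.  97.] 1629 med [0.6244 0.132  0.1521] min [0.608  0.1145 0.0837] max [0.6396 0.1544 0.1545]
yel [  5. 228.] 88 med [0.4705 0.3137 0.0765] min [0.4665 0.1154 0.0698] max [0.5776 0.3234 0.2914]
fin 437 [0.5465 0.0295 0.1477] [0.5269 0.0241 0.1254] [0.5611 0.0343 0.1502]
fin top 390 (array([544. ,  29.5]), array([34.2,  8.8]), 3.79)
```

View pics/w6.png

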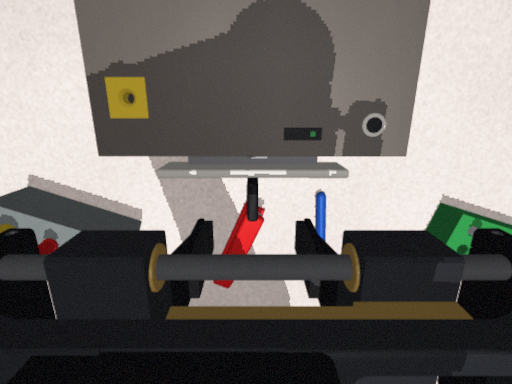

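The fin is centred between the jaws at (252,198), at world (0.544, 0.0295) with yaw 3.8°. I'll lower, grip and draw.

Request:
drive_tool([
  [60,0,0.3,-15,0,0,0],
  [60,0,0,-25,0,0,0],
  [60,0,0,-22,0,0,0],
  [60,0,0,-14,0,0,0],
  [60,0,0,-6,0,0,0],
])

```text
time_s: 18.55
tcp_pos: [0.5439, 0.0295, 0.1267]
ee_rot: [[0.998, 0.064, -0.002], [0.064, -0.998, -0.0], [-0.002, 0.0, -1.0]]
wrist_force: [-0.6, 0.4, -0.6]
gripper_width: 0.604
gripper_force: 0.0
```

Request:
drive_tool([
  [3,0,0,0,0,0,0],
  [3,0,0,0,0,0,0],
  [3,0,0,0,0,0,0],
  [3,0,0,0,0,0,0],
  [3,0,0,0,0,0,0],
])

```text
time_s: 18.97
tcp_pos: [0.5456, 0.0287, 0.1291]
ee_rot: [[0.998, 0.062, 0.002], [0.062, -0.998, 0.001], [0.002, -0.001, -1.0]]
wrist_force: [-0.7, -0.1, -0.1]
gripper_width: 0.31
gripper_force: 0.0
```

Request:
drive_tool([
  [3,0,0,0,0,0,0],
  [3,0,0,0,0,0,0],
  [3,0,0,0,0,0,0],
])

```text
time_s: 19.22
tcp_pos: [0.5454, 0.0305, 0.1285]
ee_rot: [[0.998, 0.062, 0.002], [0.062, -0.998, 0.004], [0.002, -0.004, -1.0]]
wrist_force: [-1.7, 7.9, 1.4]
gripper_width: 0.111
gripper_force: 30.0
```

Request:
drive_tool([
  [3,-3,1.2,0,0,0,0],
  [3,-7,-0.4,0,0,0,0],
  [3,-10,-0.6,0,0,0,0],
  [3,-12,-0.8,0,0,0,0],
  [3,-12,-0.8,0,0,0,0],
])

```text
time_s: 19.63
tcp_pos: [0.5009, 0.0278, 0.1284]
ee_rot: [[0.998, 0.062, 0.002], [0.062, -0.998, 0.002], [0.003, -0.002, -1.0]]
wrist_force: [1.4, 4.9, 1.7]
gripper_width: 0.11
gripper_force: 30.0
```

Request:
drive_tool([
  [3,-12,-0.8,0,0,0,0],
  [3,-10,-0.6,0,0,0,0],
  [3,-8,-0.5,0,0,0,0],
  [3,-4,-0.3,0,0,0,0],
  [3,0,0,0,0,0,0],
])

```text
time_s: 20.05
tcp_pos: [0.4655, 0.0255, 0.1284]
ee_rot: [[0.998, 0.062, 0.001], [0.062, -0.998, 0.002], [0.001, -0.002, -1.0]]
wrist_force: [-0.5, 5.8, 2.0]
gripper_width: 0.109
gripper_force: 30.0
```

Request:
drive_tool([
  [3,-2,-0.1,0,0,0,0],
  [3,-2,-0.1,0,0,0,0],
  [3,0,0,0,0,0,0],
])

```text
time_s: 20.3
tcp_pos: [0.4625, 0.0253, 0.1284]
ee_rot: [[0.998, 0.062, 0.001], [0.062, -0.998, 0.002], [0.002, -0.002, -1.0]]
wrist_force: [-0.4, 6.2, 1.5]
gripper_width: 0.115
gripper_force: 30.0
```

Request:
drive_tool([
  [3,-1,0.8,0,0,0,0],
  [3,-1,0,0,0,0,0],
  [3,0,0,0,0,0,0],
])

```text
time_s: 20.55
tcp_pos: [0.4606, 0.0253, 0.1284]
ee_rot: [[0.998, 0.062, 0.0], [0.062, -0.998, -0.0], [0.0, 0.0, -1.0]]
wrist_force: [-0.8, 2.4, 4.1]
gripper_width: 0.111
gripper_force: 30.0
```

Request:
drive_tool([
  [3,-1,0,0,0,0,0],
  [3,-1,0,0,0,0,0],
  [3,0,0,0,0,0,0],
])

```text
time_s: 20.8
tcp_pos: [0.4603, 0.0253, 0.1284]
ee_rot: [[0.998, 0.063, 0.003], [0.063, -0.998, -0.0], [0.003, 0.0, -1.0]]
wrist_force: [3.5, -2.0, 0.9]
gripper_width: 0.109
gripper_force: 30.0
```

Request:
drive_tool([
  [3,-1,0,0,0,0,0],
  [3,0,0,0,0,0,0],
])

```text
time_s: 20.97
tcp_pos: [0.4603, 0.0253, 0.1284]
ee_rot: [[0.998, 0.063, 0.005], [0.063, -0.998, -0.0], [0.005, 0.0, -1.0]]
wrist_force: [7.5, -2.0, -2.7]
gripper_width: 0.111
gripper_force: 30.0
```

The tray is on its stop: position holds at 0.4603 while the force rises to 7.5 N. I'm letting go and withdrawing.

Request:
drive_tool([
  [60,0,0,0,0,0,0],
  [60,0,0,0,0,0,0],
  [60,0,0,0,0,0,0],
  [60,0,0,0,0,0,0],
  [60,0,0,0,0,0,0],
])

```text
time_s: 21.38
tcp_pos: [0.4574, 0.0253, 0.1277]
ee_rot: [[0.998, 0.062, -0.001], [0.062, -0.998, -0.0], [-0.001, 0.0, -1.0]]
wrist_force: [-0.4, 0.5, 1.0]
gripper_width: 0.403
gripper_force: 0.0
```

Request:
drive_tool([
  [60,0,0,10,0,0,0],
  [60,0,0,25,0,0,0],
  [60,0,0,35,0,0,0],
  [60,0,0,35,0,0,0],
  [60,0,0,25,0,0,0],
])

```text
time_s: 21.8
tcp_pos: [0.4585, 0.0255, 0.2611]
ee_rot: [[0.998, 0.063, 0.003], [0.063, -0.998, 0.0], [0.003, -0.0, -1.0]]
wrist_force: [1.0, -0.3, 0.2]
gripper_width: 0.595
gripper_force: 0.0
```

Request:
drive_tool([
  [60,-10,-30,5,0,0,0],
  [60,-10,-38,0,0,0,0],
  [60,-10,-38,0,0,0,0],
  [60,-5,-20,0,0,0,0],
  [60,0,0,0,0,0,0],
])

```text
time_s: 22.22
tcp_pos: [0.4214, -0.1031, 0.263]
ee_rot: [[0.998, 0.058, -0.001], [0.058, -0.998, -0.0], [-0.001, 0.0, -1.0]]
wrist_force: [0.2, 0.0, 0.1]
gripper_width: 0.6
gripper_force: 0.0
```

```bash
python3 - <<'E'
from h import *
s=sense(); print(s["time_s"],s["tcp_pos"],s["wrist_force"])
p=capture("side"); f=p["frame"]; W=world(p); x,y,z=np.moveaxis(W,-1,0)
V=f.max(-1); m=(V<60)&(z>.1)&(z<.147)&(x>.42)&(x<.575)&(abs(y-.03)<.03); print("fin",m.sum(),np.median(W[m],0),W[m].min(0))
H,S,_=cv2.split(cv2.cvtColor(f,cv2.COLOR_RGB2HSV)); r=((H<8)|(H>172))&(S>120)&(x>.42)&(x<.48)&(y>.24)&(y<.3)&(z<.2); print("pin",r.sum(),W[r].mean(0),np.percentile(W[r],98,axis=0))
cv2.imwrite("pics/end.png",cv2.resize(f[...,::-1],(800,600)))
E
```

```text
22.2167 [ 0.42137237 -0.10306313  0.26304046] [0.1801285  0.03157782 0.05896687]
fin 309 [0.46925096 0.02816368 0.11153154] [4.41115622e-01 4.30033077e-04 1.02659674e-01]
pin 150 [0.44515062 0.27464104 0.10005133] [0.45624308 0.27854979 0.1254485 ]
```

View pics/end.png

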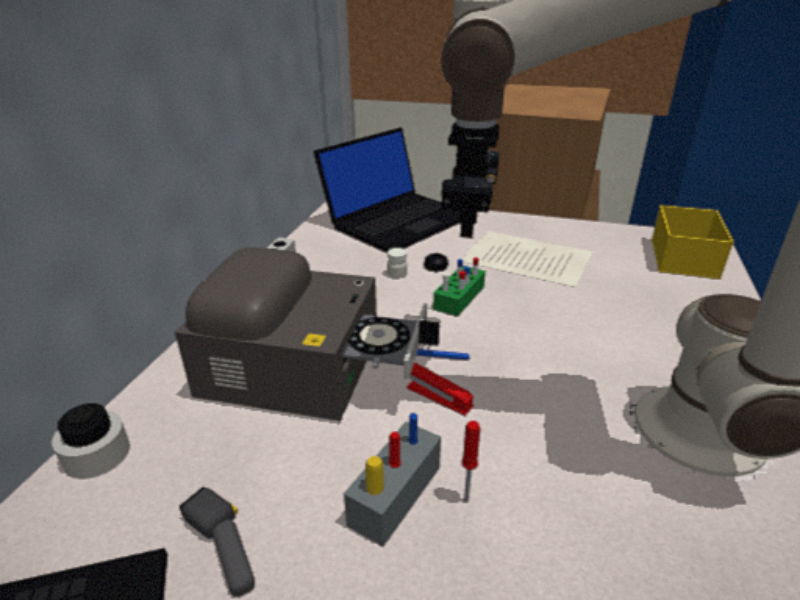

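The tray is fully out at (390,338), the pin stands in its hole at (395,450), nothing else has moved, and the gripper is clear.

```bash
python3 -c "
from station import finish_job; print(finish_job())"
```

```text
the job is handed in; nothing more can be done
None
```

The job is handed in at about 22 s: the latch let go with at most about 6.6 N read at the wrist and its stop was not forced, the pin is back in its stand hole, the tray is fully out against its stop, and the gripper is clear of everything.

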